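Slide a spacer along the jig rail into its corner pocket

ROBOT

A 7-joint arm with a two-finger parallel gripper is mounted at the origin on a cart in front of the work surface, level with it; the furniture and walls round the work are solid. World frame = base frame: x ahead of the robot, y to its left, z up, the work surface at z = 0. Lengths are in m, angles in rad, forces in N, time in s.
With the tool pointing down it reaches from about 0.4 to 0.85 m from the base axis. Payload 10.4 kg.
Tool frame: the origin (TCP) lies at the very end of the fingers, on their centre line; the grasp point (between the pads) lies 19 mm behind it; z points along the fingers, y is the direction in which the jaws open and shut (so a half turn about z gives the same grasp; the last joint's range is limited). The gripper opens to 87 mm and grips with 3 to 60 N. Pads are 19 mm wide; open, the fingers measure 117 mm over their backs; the gripper's body (75 mm by 190 mm) begins 51 mm behind the grasp point.
Start: joints at [1.262, 0.332, -0.065, 1.46, 0.022, 1.35, -0.088], TCP at [0.176, -0.6, 0.223] pointing down, gripper open.
Joint ranges: [-2.6, 2.6], [-0.5, 2.12], [-1.47, 1.34], [0.16, 2.42], [-1.27, 4.41], [0.06, 2.06], [-2.6, 2.6]. Speed limits (rad/s): [2.22, 2.22, 2.79, 2.79, 3.14, 3.14, 3.14].

INTERFACE

Orientations are given as a unit quaternion [x, y, z, w].
In Python, from bench import read_state, camera, close_job, recognise, masks_of gives the robot as it stands.
- The arm moves only by the tool play_rows, never from a script. Its argument "moves" is a list of rows, each a list of 3 entries, a list of its own where there are three numbers: the shift along the tool's x, y, z in cm, then the turn, a rotation vector about the tool's x, y, z in rad, then the finger opening in cm, from 0 to 8.7. In form: [[[dx, dy, dz], [ax, ay, az], jaw], ...]. A call has 1 to 8 rows; each row is the pose to reach, as a shift and turn from the pose commanded when the call began, along the tool's axes at that moment; what a row does not reach only later rows make up. A row lasts 1/8 s, in which the tool goes at most 62.5 mm and 10.7 degrees, less where a joint would pass 70% of its speed; a pose out of reach is approached as far as the arm can. A call with a gripper value outside its range is refused whole. The fingers move at their own pace and stop on an object; "grip_force" is the grip in N (left out, the last holds). Time passes only in rows, so rows that repeat a pose let the fingers close. It gives the time, the measured TCP pose, the force and the opening at its end, in the units of the state.
- read_state(): the state, without advancing time (a new reading comes with each control period).
- camera(name): name is "scene" or "top"; returns a dict with "frame" (400x640x3 uint8, red, green, blue), "intrinsics" (3x3 intrinsics, pixels), "camera_from_world" (4x4, takes a point from world to camera coordinates). Camera axes: x right, y down, z forward; pixel columns grow to the right and rows downward; lengths in m; the calibration is good to about 2 mm. A picture is of the moment at which its call begins. There is no depth.
- close_job(): hands the job in, once; it reports no verdict.
Trained networks look in a picture, given as the dict that the camera call returned (one of the last four; its "shot" number tells which), for a name from the list of things; names that differ only in an ending like _2 or _b are one class to them, and where a whole thing is asked for, a point or a joint stands for the part that bears it (a point fixed in the world has none). Each returns a list of dicts, best first, with "conf" (0 to 1); they miss things now and then, are a little off and sometimes report something else, mostly with a low value. They report only what shows in the picture. A call takes as long as a camera call.
- recognise(picture, query): "at" ([column, row] in pixels, amid what is visible of it).
- masks_of(picture, query): "region" (400x640 bool, what is visible of it) and "at" ([column, row] in pixels, amid what is visible of it).
The state is a dict: "time": time; "joint_positions": joint angles; "joint_vel": joint speeds; "joint_torque": joint torques, N m; "ee_pos": TCP position; "eef_rot": TCP orientation; "ft_force": force on the tool from outside, world axes, zero at the start; "torque": the same for the moment, N m; "width": finger opening in m.
Only numpy, scipy, OpenCV 4.12 (cv2) and the standard library are available. Lean on these libraries where they do the work, as an engineer would, in place of code of your own. Each camera call takes 0.05 s, during which the arm holds its last target.

TASK

Locate the flat steel spacer block in the painting jig using the fingertips only, without gripping or lifting it: first push it sideways until its long side lies flush against the long rail, well short of the pocket, then slide it along the rail, keeping it against the rail all the way, into the corner pocket until it is fully home against the end stop. Leave it lying flat and flush in the corner and let go, and do not disturb the round collar, the solvent tin or the sheet lid.

Things in the scene. Friction and masses are not known exactly. Their poses are not given: they have to be found in the camera images.
- jig: Fixed painting jig: dark steel plate on low feet, its top 15 mm above the bench, carrying a rail, an end stop and a lip, aluminium bars 14 mm high. Origin on the bench; plate spans x -140 to 100, y -180 to 180 mm. Jig x points away from the robot, across the rail; y to the robot's left along the rail; turned by up to 0.35 rad. Collar and spacer lie on the plate.
- rail_face (a point): Foot of the long rail's working face, mid-length, on the plate's top; axes as the jig's. The rail is 15 mm thick, runs along jig y from -160 to +160 mm on the far side of the plate; its face lies at jig x = 75 mm and looks toward the robot (-x).
- pocket_home (a point): Where the spacer's centre is when home (jig x 55, y 110, z 25 mm; axes as the jig's). The pocket, at the rail's left (+y) end, opens toward -y: 45 mm wide between rail and lip (lip face x = 30, bar 15 mm thick, y 100 to 145, its end splayed outward down to y = 88 mm), 45 mm deep to the end stop's face at y = 145 mm. The home spacer sticks out 25 mm.
- spacer_mid (a point): Centre, half-way up, of the spacer: a loose plain steel block, 40 mm (its x) x 70 mm (its y) x 20 mm high, two 12 mm holes through it from above on its long centre line; about 0.2 kg. It starts flat on the jig plate, some centimetres off the rail on the robot's side, toward the rail's right end, away from the pocket, its long side within 0.5 rad of the rail's direction.
- collar: Round steel collar, 44 mm diameter, 18 mm bore, 20 mm high, standing loose on the jig plate at the near left corner (robot's side, pocket end). Origin at the centre of its underside. Leave alone.
- solvent_tin: Green round tin with a dark cap, 66 mm diameter, 134 mm high, standing loose on the bench left of the jig. Origin at the centre of its underside. Leave alone.
- lid: Round grey sheet lid, 160 mm diameter, with a raised handle in the middle, 19 mm high in all, lying loose on the bench right of the jig. Origin at the centre of its underside. Leave alone.
- spacer: The same spacer block; origin at the centre of its underside.

How it is judged:
By the outcome, as a careful person would: the job done as asked, in the order asked, and still so for the second after the job is handed in, with the robot touching nothing.
It also fails if it takes over 61 s, if anything falls off the work surface, if the arm or the gripper's body presses on something with over 40 N, if the wrist force passes 120 N, or if a joint passes its speed limit or range.

## Working session

There is one attempt and no reset: what is moved stays moved. The work goes in short steps, Python scripts to look and compute and a tool call to move; the robot and the scene stay as the last step left them, time stands still between calls to the robot, and variables do not carry over. Pictures are saved under pics/ and viewed, and the job is handed in when it is done.

Besides the shell and the picture viewer there is one more tool, called after "Call:" by a JSON object that holds its "op" and its "data". play_rows: Moves the arm, as the interface text tells. Its arguments: {"type":"object","properties":{"moves":{"type":"array","items":{"type":"array"}},"grip_force":{"type":"number"}},"required":["moves"]}

```bash
mkdir -p pics; ls; python3 - <<'E'
from bench import *
import cv2,numpy as np
s=read_state();print({k:np.round(v,4).tolist() for k,v in s.items()})
for n in("scene","top"):
    c=camera(n);cv2.imwrite(f"pics/{n}0.png",c["frame"][:,:,::-1])
    print(n,np.round(c["intrinsics"],2).tolist(),np.round(c["camera_from_world"],4).tolist())
    for q in("jig","spacer","collar","solvent_tin","lid"):
        print(q,[(np.round(r["at"],1).tolist(),round(r["conf"],2)) for r in recognise(c,q)][:3])
E
```

```text
pics
{'time': 0.0, 'joint_positions': [1.2624, 0.3329, -0.0647, 1.4609, 0.0216, 1.3499, -0.0885], 'joint_vel': [0.0005, -0.0009, 0.0002, 0.0016, -0.0001, -0.0005, -0.0002], 'joint_torque': [0.0002, -62.3252, 0.025, -38.9906, -0.0614, 0.0394, 0.0001], 'ee_pos': [0.1761, -0.5993, 0.2217], 'eef_rot': [0.9898, 0.1424, -0.0001, -0.0007], 'ft_force': [-0.7706, -0.1726, 0.0507], 'torque': [-0.0203, 0.0218, 0.0012], 'width': 0.0865}
scene [[420.32, 0.0, 322.42], [0.0, 420.32, 198.49], [0.0, 0.0, 1.0]] [[-0.5748, -0.8182, -0.0087, 0.3151], [-0.4667, 0.3365, -0.8179, 0.2697], [0.6721, -0.4661, -0.5753, 1.0303], [0.0, 0.0, 0.0, 1.0]]
jig [([301.1, 212.7], 0.83), ([415.9, 164.3], 0.65)]
spacer [([318.6, 192.2], 0.55)]
collar [([311.7, 222.5], 0.64)]
solvent_tin [([191.0, 234.8], 0.7)]
lid [([437.1, 166.5], 0.52)]
top [[509.36, 0.0, 312.16], [0.0, 509.36, 203.53], [0.0, 0.0, 1.0]] [[-0.0286, -0.9996, 0.0021, -0.001], [-0.9968, 0.0283, -0.0747, 0.5364], [0.0746, -0.0042, -0.9972, 1.6014], [0.0, 0.0, 0.0, 1.0]]
jig [([284.7, 205.4], 0.78)]
spacer [([310.2, 191.8], 0.49)]
collar [([171.1, 200.8], 0.18)]
solvent_tin [([172.2, 201.4], 0.75)]
lid [([442.4, 211.4], 0.65)]
```

View pics/scene0.png

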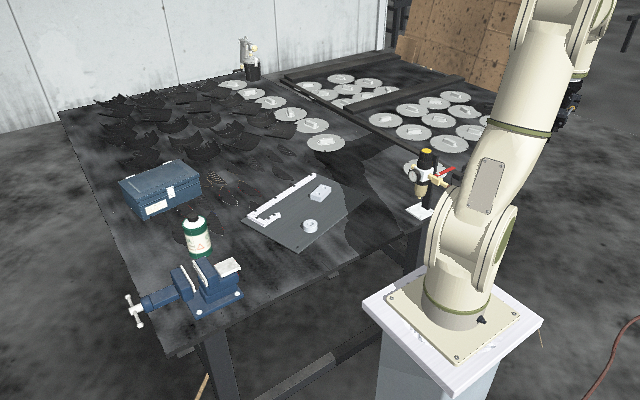

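```bash
python3 - <<'E'
import cv2
a=cv2.imread("pics/top0.png");cv2.imwrite("pics/top0z.png",cv2.resize(a[120:290,140:400],(780,510),interpolation=cv2.INTER_CUBIC))
E
```

```text
(no output)
```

View pics/top0z.png

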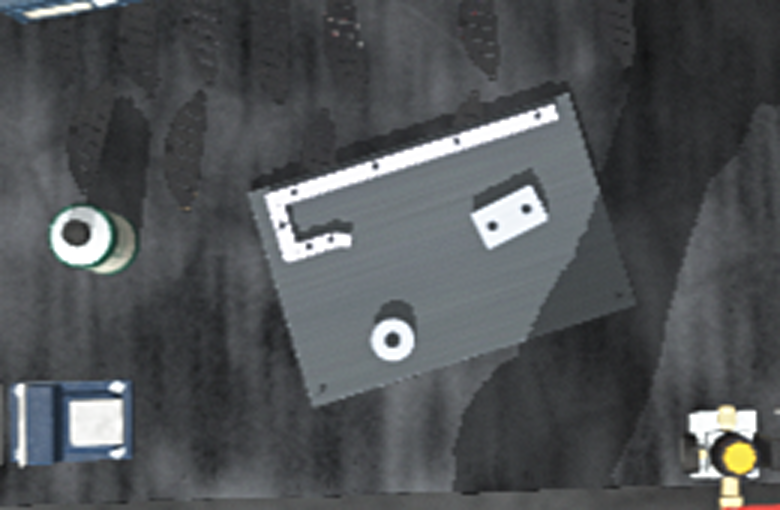

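View pics/top0.png

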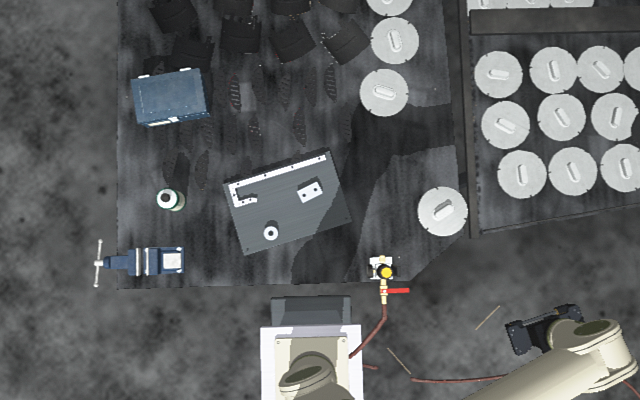

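```bash
cat > h.py <<'E'
from bench import *
import cv2,numpy as np
from scipy.optimize import minimize
def proj(c,P):
    P=np.atleast_2d(P);M=c["camera_from_world"];q=P@M[:3,:3].T+M[:3,3];q=q@c["intrinsics"].T;return q[:,:2]/q[:,2:]
def back(c,uv,z):
    M=c["camera_from_world"];R=M[:3,:3];o=-R.T@M[:3,3];d=R.T@np.linalg.inv(c["intrinsics"])@np.array([uv[0],uv[1],1.]);return o+d*(z-o[2])/d[2]
def W(p,xy,z):
    x,y,a=p;xy=np.atleast_2d(xy).astype(float)
    return np.c_[x+np.cos(a)*xy[:,0]-np.sin(a)*xy[:,1],y+np.sin(a)*xy[:,0]+np.cos(a)*xy[:,1],np.full(len(xy),z)]
def box(x0,x1,y0,y1):return np.array([[x0,y0],[x1,y0],[x1,y1],[x0,y1]])/1000
S=8
def fill(img,c,P,v,off):
    uv=(proj(c,P)-off+0.5)*S-0.5
    cv2.fillPoly(img,[np.round(uv*16).astype(np.int32)],v,shift=4)
PLATE=[(box(-140,100,-180,180),.015,85)]
JIG=[(box(75,90,-160,160),.029,245),(box(15,90,145,160),.029,245),(box(15,30,100,145),.029,245)]
def side(xy,p,z0,z1):
    a=W(p,xy,z0);b=W(p,xy,z1);n=len(xy);return [np.array([a[i],a[(i+1)%n],b[(i+1)%n],b[i]]) for i in range(n)]
def circ(x,y,r):
    t=np.linspace(0,2*np.pi,24,endpoint=False);return np.c_[x+r*np.cos(t),y+r*np.sin(t)]
def draw(img,c,js,p,off,z0=None,sv=150):
    for xy,z,v in js:
        if z0 is not None:
            for s in side(xy,p,z0,z):fill(img,c,s,sv,off)
    for xy,z,v in js: fill(img,c,W(p,xy,z),v,off)
def fitit(c,render,p0,roi,mask=None):
    x0,y0,x1,y1=roi;g=cv2.cvtColor(c["frame"],cv2.COLOR_RGB2GRAY)[y0:y1,x0:x1].astype(float)
    def cost(q):
        p=np.array(p0)+np.array(q)*np.array([.01,.01,.05])
        im=np.full(((y1-y0)*S,(x1-x0)*S),60,np.uint8);render(im,p,np.array([x0,y0]))
        m=cv2.resize(im,(x1-x0,y1-y0),interpolation=cv2.INTER_AREA).astype(float)
        return -np.corrcoef(m.ravel(),g.ravel())[0,1]
    best=None
    for sc in (1,.3):
        st=best.x if best is not None else np.zeros(3)
        sim=np.vstack([st,st+np.eye(3)*sc])
        best=minimize(cost,st,method="Nelder-Mead",options=dict(initial_simplex=sim,xatol=.005,fatol=1e-6,maxiter=300))
    return np.array(p0)+best.x*np.array([.01,.01,.05]),-best.fun
SP=[(box(-20,20,-35,35),.035,245)]
def rsp(c):
    def f(im,p,off):
        draw(im,c,SP,p,off,.015)
        for y in(-.0175,.0175): fill(im,c,W(p,circ(0,y,.006),.035),90,off)
    return f
def rjig(c):
    def f(im,p,off):
        draw(im,c,PLATE,p,off); draw(im,c,JIG,p,off,.015)
    return f
E
python3 - <<'E'
from h import *
c=camera("top");s=camera("scene")
z=lambda u,v:((u+.5)/3-.5+140,(v+.5)/3-.5+120)
for n,uv,h in(("pl LF",z(250,190),.015),("pl RF",z(568,92),.015),("pl RN",z(636,303),.015),("pl LN",z(315,405),.015),("h1",z(491,225),.035),("h2",z(527,209),.035),("collar",z(392,339),.035),("tin",z(77,232),.134),("lid",(442.4,211.4),.01),("valve",(385,271),.0)):
    print(n,np.round(back(c,uv,h),4))
k=np.array([back(c,z(*u),.015)[:2] for u in((250,190),(568,92),(636,303),(315,405))])
d=k[0]-k[1];a=np.arctan2(-d[0],d[1]);ce=k.mean(0)
p0=[ce[0]+.02*np.cos(a),ce[1]+.02*np.sin(a),a];print(p0)
pj=fitit(c,rjig(c),p0,(215,140,362,262));print("jig top",pj)
h1=back(c,z(491,225),.035);h2=back(c,z(527,209),.035);d=h1-h2;m=(h1+h2)/2
print("hole dist",np.linalg.norm(d))
sp0=[m[0],m[1],np.arctan2(-d[0],d[1])]
ps=fitit(c,rsp(c),sp0,(295,178,326,206));print("sp",sp0,ps)
ps2=fitit(s,rsp(s),ps[0],(304,178,337,206));print("sp scene",ps2)
pj2=fitit(s,rjig(s),pj[0],(235,165,372,258));print("jig scene",pj2)
o=c["frame"][:,:,::-1].copy();o=cv2.resize(o[130:270,200:370],None,fx=4.5,fy=4.5,interpolation=cv2.INTER_CUBIC)
for js,p in((PLATE+JIG,pj[0]),(SP,ps[0])):
    for xy,h,v in js:
        uv=(proj(c,W(p,xy,h))-[200,130]+.5)*4.5-.5;cv2.polylines(o,[np.round(uv).astype(int)],True,(0,0,255),1)
cv2.imwrite("pics/fit_top.png",o)
o=s["frame"][:,:,::-1].copy();o=cv2.resize(o[160:260,230:380],None,fx=5,fy=5,interpolation=cv2.INTER_CUBIC)
for js,p in((PLATE+JIG,pj[0]),(SP,ps[0])):
    for xy,h,v in js:
        uv=(proj(s,W(p,xy,h))-[230,160]+.5)*5-.5;cv2.polylines(o,[np.round(uv).astype(int)],True,(0,0,255),1)
cv2.imwrite("pics/fit_sc.png",o)
E
```

```text
pl LF [0.6106 0.2671 0.015 ]
pl RF [ 0.7067 -0.0754  0.015 ]
pl RN [ 0.4783 -0.1406  0.015 ]
pl LN [0.3802 0.2021 0.015 ]
h1 [0.5639 0.0108 0.035 ]
h2 [ 0.5798 -0.0276  0.035 ]
collar [0.4471 0.1177 0.035 ]
tin [0.5594 0.4181 0.134 ]
lid [ 0.4999 -0.4324  0.01  ]
valve [ 0.3152 -0.2426  0.    ]
[np.float64(0.5632031998537592), np.float64(0.06870785439626134), np.float64(0.27346651093995533)]
jig top (array([0.56072715, 0.07080931, 0.27838644]), np.float64(0.7797686515860534))
hole dist 0.04151339884128786
sp [np.float64(0.571856810390579), np.float64(-0.008373686731346417), np.float64(0.39154792981579495)] (array([ 0.57250036, -0.0082488 ,  0.43717434]), np.float64(0.9519007199608246))
sp scene (array([ 0.56922818, -0.0072563 ,  0.42926274]), np.float64(0.7995217625624689))
jig scene (array([0.55742898, 0.07112686, 0.28332207]), np.float64(0.7638835543061231))
```

View pics/fit_top.png

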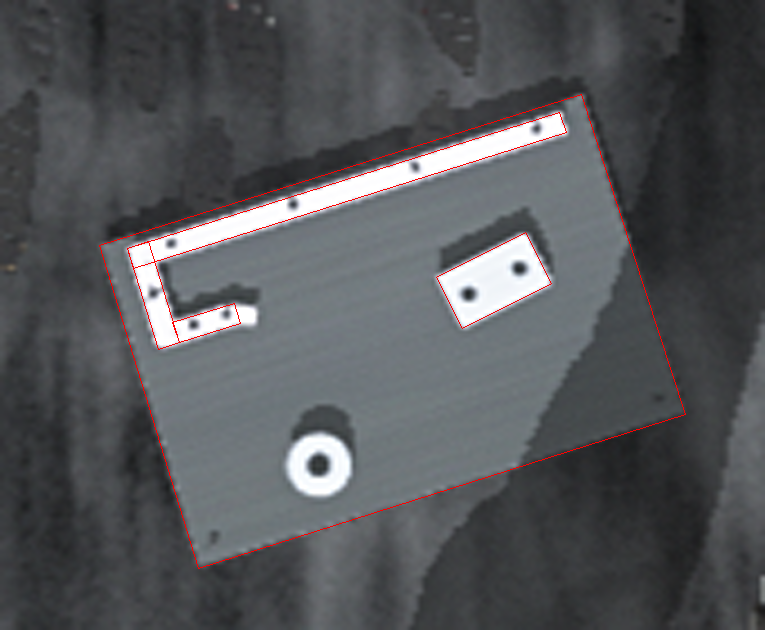

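View pics/fit_sc.png

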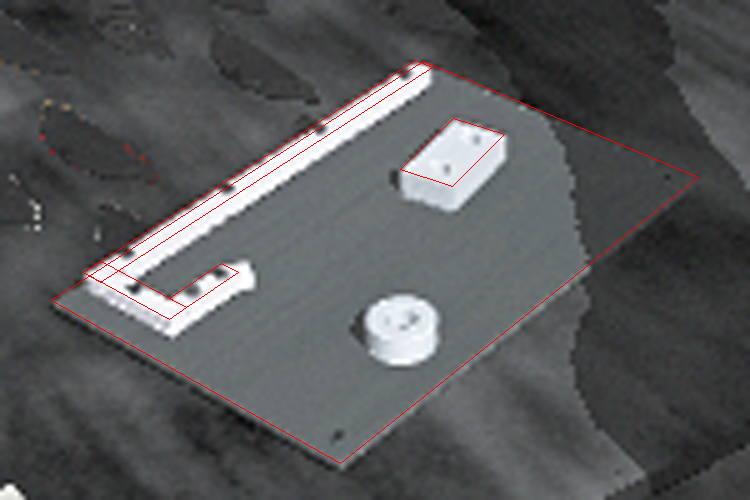

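```bash
cat >> h.py <<'E'
J=np.array([.559,.071,.280])
def j2w(x,y,z):return W(J,[[x/1000,y/1000]],z/1000)[0]
def w2j(p):
    d=np.array(p[:2])-J[:2];c,s=np.cos(J[2]),np.sin(J[2]);return np.array([c*d[0]+s*d[1],-s*d[0]+c*d[1],p[2]])*1000
from scipy.spatial.transform import Rotation as Ro
def shift(cp,q,tgt):return np.round(Ro.from_quat(q).as_matrix().T@(np.array(tgt)-cp)*100,2)
def yaw(q):
    m=Ro.from_quat(q).as_matrix();return np.arctan2(m[1,0],m[0,0])
def st():
    s=read_state();print("t",round(s["time"],2),"pos",np.round(s["ee_pos"],4),"jig",np.round(w2j(s["ee_pos"]),1),"yaw",round(yaw(s["eef_rot"]),4),"q",np.round(s["eef_rot"],4),"F",np.round(s["ft_force"],1),"w",round(s["width"],4),"j",np.round(s["joint_positions"],2));return s
E
python3 - <<'E'
from h import *
s=st();c=camera("scene")
for h in(0,.05,.1,.15,.2,.25,.3):print(h,proj(c,[.33,-.24,h]).round())
cp=np.array([.176,-.6,.223]);q=s["eef_rot"]
for t in([.45,-.5,.223],[.5,-.25,.2],j2w(-65,-79,150)):print(t,shift(cp,q,t))
E
```

```text
t 0.7 pos [ 0.1762 -0.5997  0.2226] jig [-553.2 -538.8  222.6] yaw 0.2858 q [9.898e-01 1.424e-01 0.000e+00 1.000e-04] F [-0.3  1.2  0.1] w 0.0868 j [ 1.26  0.33 -0.06  1.46  0.02  1.35 -0.09]
0 [[422. 209.]]
0.05 [[424. 197.]]
0.1 [[426. 183.]]
0.15 [[428. 170.]]
0.2 [[430. 155.]]
0.25 [[433. 140.]]
0.3 [[435. 124.]]
[0.45, -0.5, 0.223] [29.11 -1.87  0.  ]
[0.5, -0.25, 0.2] [ 40.95 -24.45   2.3 ]
[ 0.51836349 -0.0228865   0.15      ] [ 49.12 -45.72   7.3 ]
```

Call:
{"op": "play_rows", "data": {"moves": [[[6, -0.4, 0], [0, 0, 0], 3.5], [[12, -0.8, 0], [0, 0, 0], 3.5], [[18, -1.2, 0], [0, 0, 0], 3.5], [[24, -1.5, 0], [0, 0, 0], 3.5], [[29, -2, 0], [0, 0, 0], 3.5], [[31.5, -7, 0.5], [0, 0, 0], 3.5], [[34, -12, 1], [0, 0, 0], 3.5], [[36.5, -17, 1.5], [0, 0, 0], 3.5]]}}

```text
time: 1.75
ee_pos: [0.4788, -0.3318, 0.2074]
eef_rot: [0.99, 0.143, 0.0, 0.0]
ft_force: [1.2, 0.9, -0.2]
width: 0.0351
```

```bash
python3 -c "
from h import *
st()"
```

```text
t 1.75 pos [ 0.4788 -0.3318  0.2074] jig [-188.4 -365.   207.4] yaw 0.286 q [9.898e-01 1.425e-01 1.000e-04 1.000e-04] F [ 1.2  0.9 -0.2] w 0.0351 j [ 0.75  0.26 -0.27  1.59  0.07  1.3  -0.81]
```

Call:
{"op": "play_rows", "data": {"moves": [[[2.5, -5.7, 0.5], [0, 0, 0.006], 3.5], [[5, -11.4, 1], [0, 0, 0.006], 3.5], [[7.5, -17.1, 2], [0, 0, 0.006], 3.5], [[10, -22.8, 4], [0, 0, 0.006], 3.5], [[12.6, -28.7, 5.8], [0, 0, 0.006], 3.5], [[12.6, -28.7, 5.8], [0, 0, 0.006], 3.5]]}}

```text
time: 2.5
ee_pos: [0.518, -0.0178, 0.1488]
eef_rot: [0.99, 0.143, -0.0, -0.001]
ft_force: [-0.2, -0.2, -0.2]
width: 0.035
```

```bash
python3 -c "
from h import *
st()
for n in('scene','top'):
    c=camera(n);cv2.imwrite('pics/'+n+'1.png',cv2.resize(c['frame'][130:280,200:400,::-1],None,fx=4,fy=4))"
```

```text
t 2.5 pos [ 0.518  -0.0178  0.1488] jig [-63.9 -74.  148.8] yaw 0.2869 q [ 9.897e-01  1.430e-01 -4.000e-04 -8.000e-04] F [-0.2 -0.2 -0.2] w 0.035 j [ 0.4   0.19 -0.5   1.81  0.1   1.16 -1.41]
```

View pics/scene1.png

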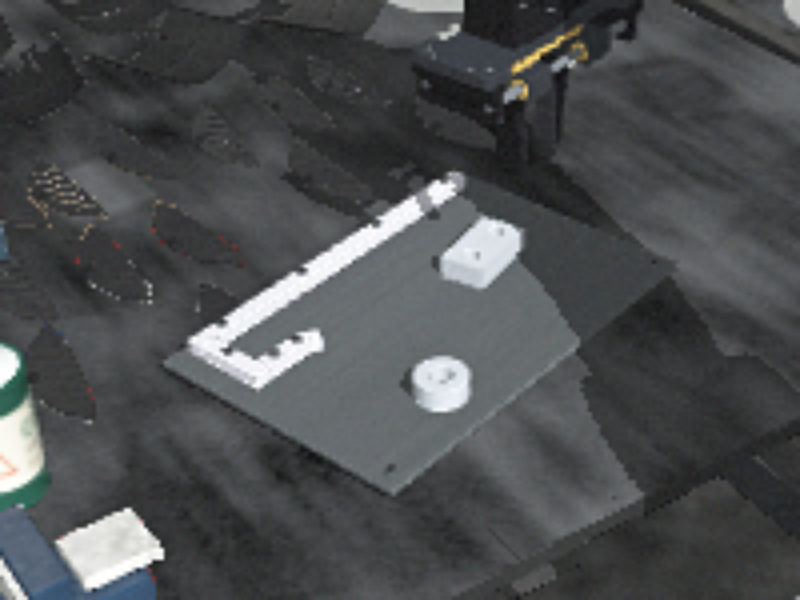

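View pics/top1.png

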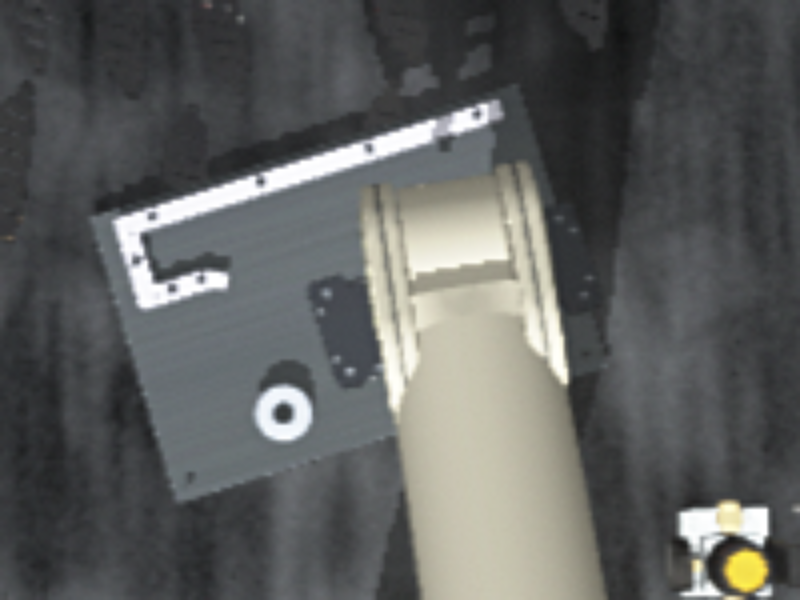

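Call:
{"op": "play_rows", "data": {"moves": [[[0, 0, 3], [0, 0, 0], 3.5], [[0, 0, 6], [0, 0, 0], 3.5], [[0, 0, 9], [0, 0, 0], 3.5], [[0, 0, 11], [0, 0, 0], 3.5], [[0, 0, 12], [0, 0, 0], 3.5], [[0, 0, 12.6], [0, 0, 0], 3.5], [[0, 0, 12.6], [0, 0, 0], 3.5]]}}

```text
time: 3.48
ee_pos: [0.5187, -0.0233, 0.0238]
eef_rot: [0.99, 0.139, 0.0, 0.0]
ft_force: [0.3, 0.2, -0.2]
width: 0.0349
```

```bash
python3 -c "
from h import *
st()
for n in('scene',):
    c=camera(n);cv2.imwrite('pics/'+n+'2.png',cv2.resize(c['frame'][130:280,200:400,::-1],None,fx=4,fy=4))
st()"
```

```text
t 3.48 pos [ 0.5187 -0.0233  0.0238] jig [-64.8 -79.5  23.8] yaw 0.2791 q [9.903e-01 1.391e-01 2.000e-04 2.000e-04] F [ 0.3  0.2 -0.2] w 0.0349 j [ 0.37  0.35 -0.47  1.92  0.2   0.91 -1.49]
t 3.52 pos [ 0.5189 -0.0231  0.0241] jig [-64.5 -79.3  24.1] yaw 0.2795 q [9.903e-01 1.393e-01 4.000e-04 2.000e-04] F [-0.5  0.8  0.6] w 0.0351 j [ 0.37  0.35 -0.47  1.92  0.2   0.91 -1.49]
```

View pics/scene2.png

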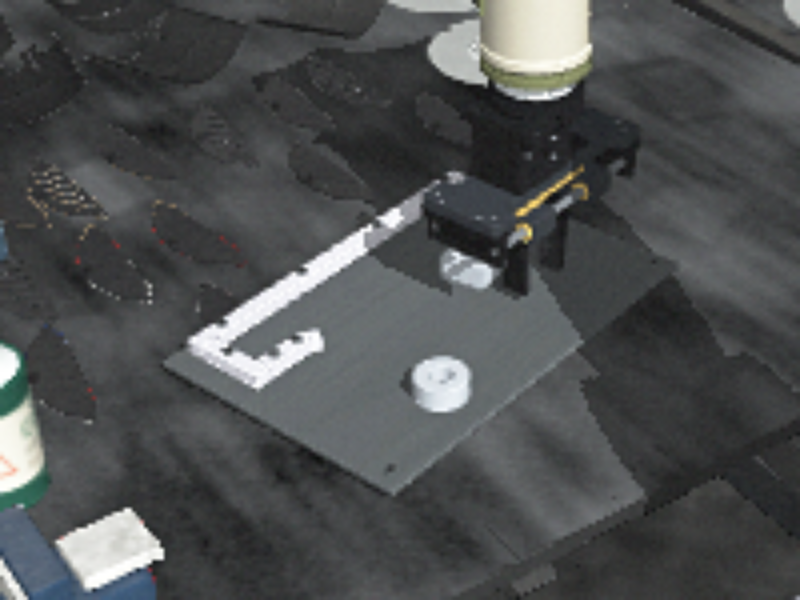

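Call:
{"op": "play_rows", "data": {"moves": [[[0.8, 0, 0], [0, 0, 0], 3.5], [[1.6, 0, 0], [0, 0, 0], 3.5], [[2.3, 0, 0], [0, 0, 0], 3.5], [[3.0, 0, 0], [0, 0, 0], 3.5], [[3.7, 0, 0], [0, 0, 0], 3.5], [[4.4, 0, 0], [0, 0, 0], 3.5], [[5.1, 0, 0], [0, 0, 0], 3.5], [[5.8, 0, 0], [0, 0, 0], 3.5]]}}

```text
time: 4.53
ee_pos: [0.5746, -0.0067, 0.0235]
eef_rot: [0.99, 0.139, -0.0, 0.0]
ft_force: [-0.7, -0.8, -0.0]
width: 0.0348
```

Call:
{"op": "play_rows", "data": {"moves": [[[0.6, 0, 0], [0, 0, 0], 3.5], [[1.2, 0, 0], [0, 0, 0], 3.5], [[1.7, 0, 0], [0, 0, 0], 3.5], [[2.1, 0, 0], [0, 0, 0], 3.5], [[2.4, 0, 0], [0, 0, 0], 3.5], [[2.6, 0, 0], [0, 0, 0], 3.5], [[2.7, 0, 0], [0, 0, 0], 3.5], [[2.7, 0, 0], [0, 0, 0], 3.5]]}}

```text
time: 5.52
ee_pos: [0.6003, 0.0007, 0.0236]
eef_rot: [0.99, 0.139, 0.0, 0.0]
ft_force: [0.1, 0.5, -0.5]
width: 0.0348
```

```bash
python3 -c "
from h import *
st()
for n in('scene',):
    c=camera(n);cv2.imwrite('pics/'+n+'3.png',cv2.resize(c['frame'][150:250,230:380,::-1],None,fx=5,fy=5))
st()"
```

```text
t 5.53 pos [0.6003 0.0007 0.0236] jig [ 20.3 -78.9  23.6] yaw 0.2798 q [9.902e-01 1.395e-01 2.000e-04 0.000e+00] F [ 0.1  0.5 -0.5] w 0.0348 j [ 0.28  0.5  -0.44  1.71  0.25  0.99 -1.55]
t 5.58 pos [0.6003 0.0007 0.0236] jig [ 20.3 -78.9  23.6] yaw 0.2798 q [9.902e-01 1.395e-01 2.000e-04 0.000e+00] F [-1.  -0.3 -0.1] w 0.0352 j [ 0.28  0.5  -0.44  1.71  0.25  0.99 -1.55]
```

View pics/scene3.png

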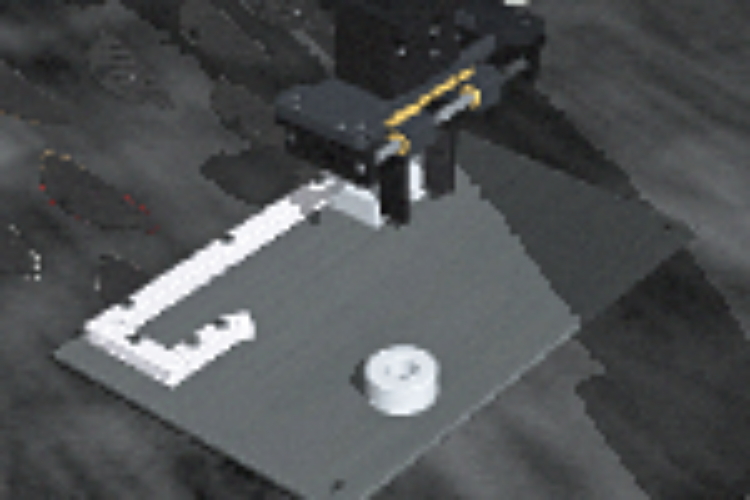

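Near the rail (about 5 mm left by estimate). Creep on in 1.5 mm rows until force shows.

Call:
{"op": "play_rows", "data": {"moves": [[[0.15, 0, 0], [0, 0, 0], 3.5], [[0.3, 0, 0], [0, 0, 0], 3.5], [[0.4, 0, 0], [0, 0, 0], 3.5], [[0.4, 0, 0], [0, 0, 0], 3.5]]}}

```text
time: 6.08
ee_pos: [0.6042, 0.0018, 0.0236]
eef_rot: [0.99, 0.139, 0.0, 0.0]
ft_force: [-1.5, 0.2, 1.0]
width: 0.0351
```

Call:
{"op": "play_rows", "data": {"moves": [[[0.1, 0, 0], [0, 0, 0], 3.5], [[0.2, 0, 0], [0, 0, 0], 3.5], [[0.2, 0, 0], [0, 0, 0], 3.5]]}}

```text
time: 6.45
ee_pos: [0.6046, 0.0019, 0.0233]
eef_rot: [0.99, 0.139, -0.002, 0.0]
ft_force: [-7.7, -1.5, 5.2]
width: 0.0352
```

Call:
{"op": "play_rows", "data": {"moves": [[[-0.3, 0, 0], [0, 0, 0], 3.5], [[-1.5, 0, 0], [0, 0, 0], 3.5], [[-4, 0, 0], [0, 0, 0], 3.5], [[-6, 0, -4], [0, 0, 0], 3.5], [[-8, 3, -8], [0, 0, 0.1], 2], [[-10, 6, -12], [0, 0, 0.2], 0.8], [[-10, 6, -12], [0, 0, 0.2], 0.8]]}}

```text
time: 7.32
ee_pos: [0.5272, -0.0864, 0.1467]
eef_rot: [0.999, 0.037, 0.003, 0.002]
ft_force: [0.4, 0.9, -0.7]
width: 0.0134
```

```bash
python3 -c "
from h import *
st()
for n in('scene','top'):
    c=camera(n);cv2.imwrite('pics/'+n+'4.png',cv2.resize(c['frame'][130:280,200:400,::-1],None,fx=4,fy=4))
    try: print(n,[(r['at'],r['conf']) for r in recognise(c,'spacer')])
    except Exception as e: print(e)
    for o in(0,):
        p0=[*j2w(55,-79,0)[:2],.28]
        uv=proj(c,W(p0,[[0,0]],.03))[0].astype(int)
        print(uv); P=fitit(c,rsp(c),p0,(uv[0]-16,uv[1]-16,uv[0]+16,uv[1]+16)); print(P,w2j([*P[0][:2],0]))
"
```

```text
t 7.33 pos [ 0.5272 -0.0864  0.1467] jig [ -74.1 -142.5  146.7] yaw 0.0738 q [0.9993 0.0369 0.0028 0.0015] F [ 0.4  0.9 -0.7] w 0.0134 j [ 0.46  0.22 -0.43  1.79  0.1   1.15 -1.5 ]
scene [([305.5, 185.1], 0.52)]
[305 184]
(array([0.64102702, 0.00522186, 0.25900397]), np.float64(0.6843955642759897)) [ 60.65435613 -85.88507102   0.        ]
top [([304.6, 176.0], 0.72)]
[302 172]
(array([0.63679786, 0.00774104, 0.29102393]), np.float64(0.6772601758580826)) [ 57.2860819  -82.29524524   0.        ]
```

View pics/scene4.png

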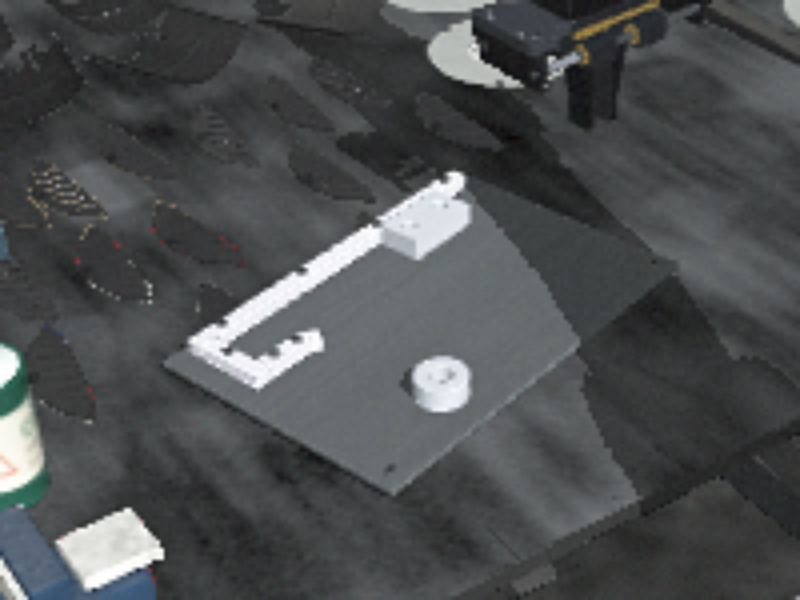

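View pics/top4.png

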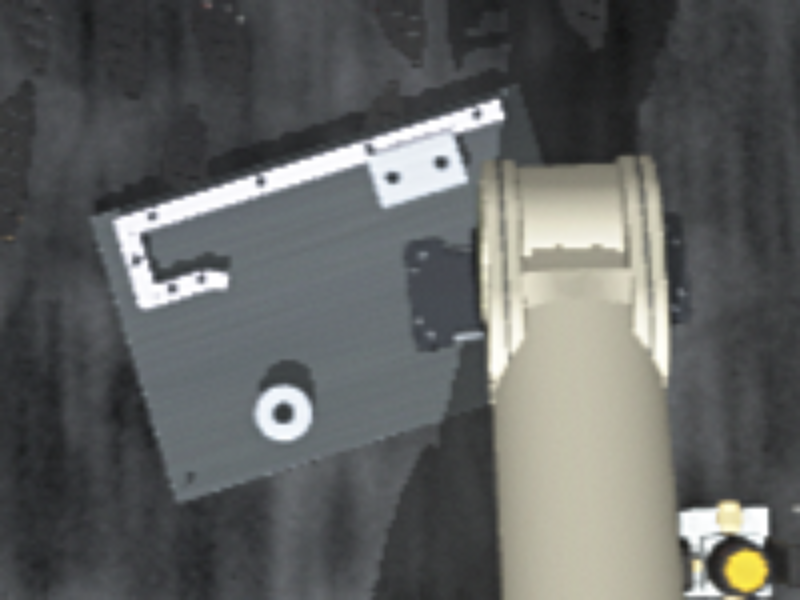

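```bash
cat >> h.py <<'E'
JC={"top":np.array([.56073,.07081,.2784]),"scene":np.array([.55743,.07113,.2833])}
def measure(n,jx,jy,ja=0,r=17):
    c=camera(n);P=JC[n]
    def f(im,p,off):
        im[:]=90; draw(im,c,JIG,P,off,.015,240 if n=="scene" else 150)
        q=[*W(P,[p[:2]],0)[0,:2],P[2]+p[2]]; draw(im,c,SP,q,off,.015,200)
        for y in(-.0175,.0175): fill(im,c,W(q,circ(0,y,.006),.035),90,off)
    uv=proj(c,W(P,[[jx/1000,jy/1000]],.027))[0].astype(int)
    return fitit(c,f,[jx/1000,jy/1000,ja],(uv[0]-r,uv[1]-r,uv[0]+r,uv[1]+r))
E
python3 -c "
from h import *
for n in('top','scene'):print(n,measure(n,55,-79))
s=read_state();print(s['time'])"
```

```text
top (array([ 0.05490953, -0.08160508,  0.01463841]), np.float64(0.9275976942117634))
scene (array([ 0.05449461, -0.08207356,  0.01285341]), np.float64(0.8852001068635258))
7.625
```

Call:
{"op": "play_rows", "data": {"moves": [[[0, 0, 0], [0, 0, -0.18], 0.8], [[0, 0, 0], [0, 0, -0.36], 0.8], [[0, 0, 0], [0, 0, -0.54], 0.8], [[0, 0, 0], [0, 0, -0.72], 0.8], [[0, 0, 0], [0, 0, -0.9], 0.8], [[0, 0, 0], [0, 0, -1.08], 0.8], [[0, 0, 0], [0, 0, -1.26], 0.8], [[0, 0, 0], [0, 0, -1.44], 0.8]]}}

```text
time: 8.62
ee_pos: [0.5262, -0.082, 0.1427]
eef_rot: [0.722, 0.692, -0.0, -0.001]
ft_force: [-0.7, -0.3, -0.4]
width: 0.0082
```

Call:
{"op": "play_rows", "data": {"moves": [[[0, 0, 0], [0, 0, -0.18], 0.8], [[0, 0, 0], [0, 0, -0.331], 0.8], [[0, 0, 0], [0, 0, -0.331], 0.8], [[0, 0, 0], [0, 0, -0.331], 0.8]]}}

```text
time: 9.12
ee_pos: [0.5263, -0.0825, 0.1431]
eef_rot: [0.603, 0.798, -0.0, -0.0]
ft_force: [0.6, 0.3, 0.6]
width: 0.0079
```

```bash
python3 -c "
from h import *
s=st()
print(shift(s['ee_pos'],s['eef_rot'],j2w(48,-142,146)),shift(s['ee_pos'],s['eef_rot'],j2w(48,-142,23)))"
```

```text
t 9.12 pos [ 0.5263 -0.0825  0.1431] jig [ -73.9 -138.5  143.1] yaw 1.8481 q [ 6.026e-01  7.980e-01 -0.000e+00 -3.000e-04] F [0.6 0.3 0.6] w 0.0079 j [ 0.63  0.25 -0.63  1.78  0.16  1.16  0.22]
[-0.32 12.19 -0.29] [-0.32 12.2  12.01]
```

Call:
{"op": "play_rows", "data": {"moves": [[[-0.3, 5, 0], [0, 0, 0], 0.8], [[-0.3, 10, 0], [0, 0, 0], 0.8], [[-0.3, 12.2, 1], [0, 0, 0], 0.8], [[-0.3, 12.2, 4], [0, 0, 0], 0.8], [[-0.3, 12.2, 7], [0, 0, 0], 0.8], [[-0.3, 12.2, 10], [0, 0, 0], 0.8], [[-0.3, 12.2, 12], [0, 0, 0], 0.8], [[-0.3, 12.2, 12], [0, 0, 0], 0.8]]}}

```text
time: 10.12
ee_pos: [0.6436, -0.052, 0.0222]
eef_rot: [0.602, 0.799, -0.001, -0.001]
ft_force: [0.3, 0.2, 0.5]
width: 0.008
```

```bash
python3 -c "
from h import *
s=st()
for n in('scene','top'):
    c=camera(n);cv2.imwrite('pics/'+n+'5.png',cv2.resize(c['frame'][140:240,230:380,::-1],None,fx=5,fy=5))
"
```

```text
t 10.12 pos [ 0.6436 -0.052   0.0222] jig [  47.3 -141.5   22.2] yaw 1.85 q [ 6.018e-01  7.986e-01 -7.000e-04 -1.100e-03] F [0.3 0.2 0.5] w 0.008 j [ 0.43  0.62 -0.57  1.57  0.37  1.06  0.04]
```

View pics/scene5.png

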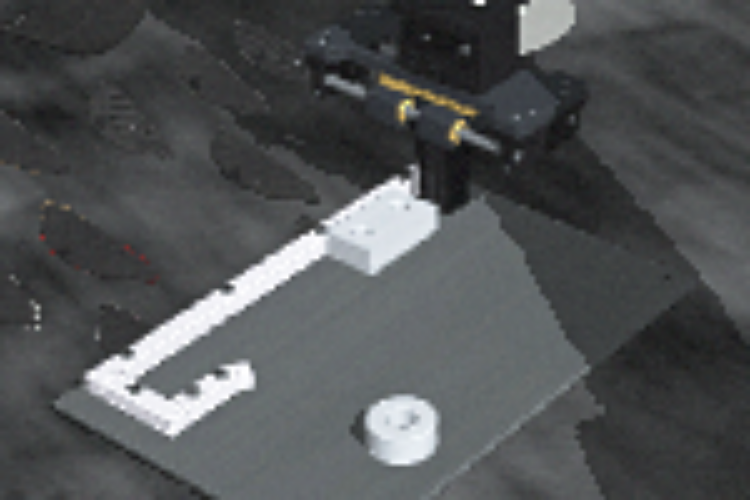

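View pics/top5.png

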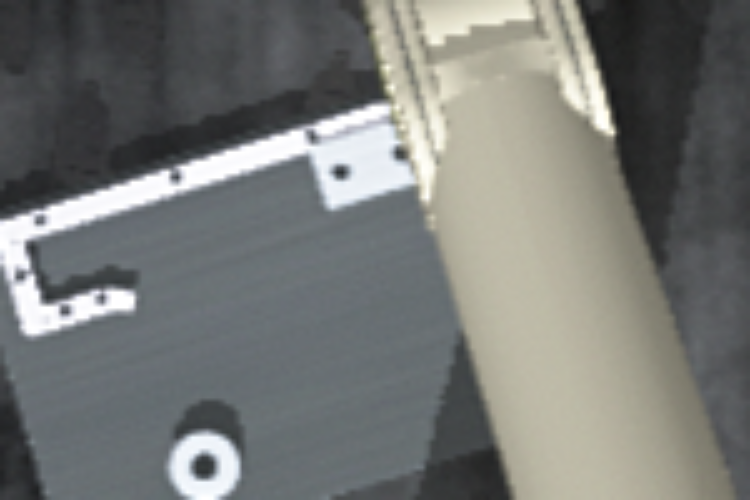

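Call:
{"op": "play_rows", "data": {"moves": [[[0.5, 0, 0], [0, 0, 0], 0.8], [[1.0, 0, 0], [0, 0, 0], 0.8], [[1.4, 0, 0], [0, 0, 0], 0.8], [[1.8, 0.02, 0], [0, 0, 0], 0.8], [[2.2, 0.04, 0], [0, 0, 0], 0.8], [[2.6, 0.06, 0], [0, 0, 0], 0.8], [[3.1, 0.08, 0], [0, 0, 0], 0.8], [[3.6, 0.1, 0], [0, 0, 0], 0.8]]}}

```text
time: 11.22
ee_pos: [0.6352, -0.0171, 0.0234]
eef_rot: [0.602, 0.799, -0.0, -0.0]
ft_force: [-0.0, -1.8, 0.6]
width: 0.0079
```

Call:
{"op": "play_rows", "data": {"moves": [[[0.5, 0.02, 0], [0, 0, 0], 0.8], [[1.0, 0.03, 0], [0, 0, 0], 0.8], [[1.5, 0.04, 0], [0, 0, 0], 0.8], [[2.0, 0.06, 0], [0, 0, 0], 0.8], [[2.5, 0.07, 0], [0, 0, 0], 0.8], [[3.0, 0.08, 0], [0, 0, 0], 0.8], [[3.5, 0.09, 0], [0, 0, 0], 0.8], [[3.9, 0.1, 0], [0, 0, 0], 0.8]]}}

```text
time: 12.22
ee_pos: [0.6256, 0.0209, 0.0236]
eef_rot: [0.601, 0.799, -0.0, 0.0]
ft_force: [-0.8, -2.0, -0.4]
width: 0.008
```

```bash
python3 -c "
from h import *
s=st();y=w2j(s['ee_pos'])[1]+9.5+35;print(y)
for n in('scene','top'):
    c=camera(n);cv2.imwrite('pics/'+n+'6.png',cv2.resize(c['frame'][140:240,230:380,::-1],None,fx=5,fy=5))
print(measure('scene',55,y))
"
```

```text
t 12.22 pos [0.6256 0.0209 0.0236] jig [ 50.1 -66.6  23.6] yaw 1.8509 q [ 0.6015  0.7989 -0.      0.    ] F [-0.8 -2.  -0.4] w 0.008 j [ 0.35  0.59 -0.59  1.63  0.37  1.04 -0.08]
-22.06349474675055
(array([ 0.05028596, -0.01693986,  0.02794437]), np.float64(0.6398323099334221))
```

View pics/scene6.png

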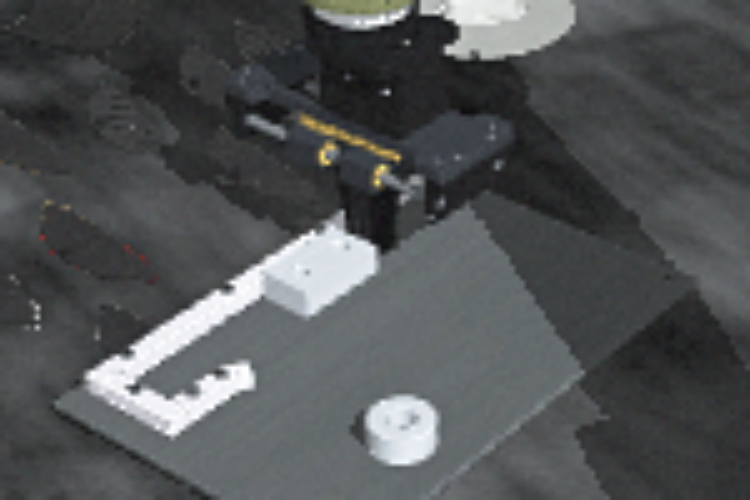

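View pics/top6.png

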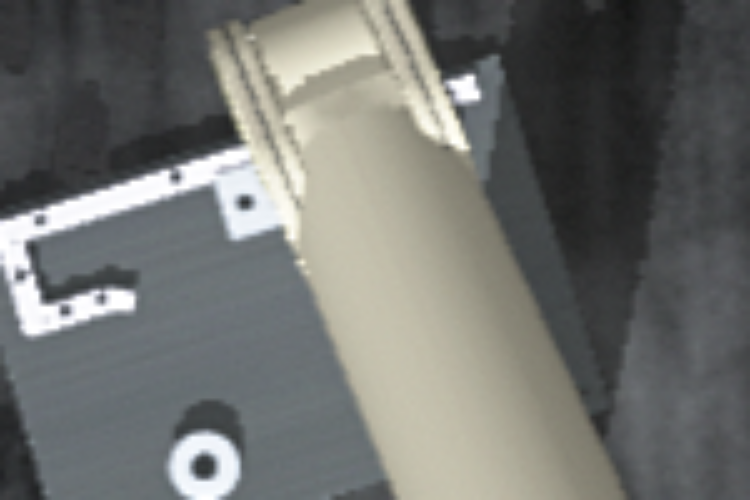

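```bash
cat >> h.py <<'E'
def overlay(n,poses,roi,name,f=10):
    c=camera(n);x0,y0,x1,y1=roi;o=cv2.resize(c["frame"][y0:y1,x0:x1,::-1],None,fx=f,fy=f,interpolation=cv2.INTER_CUBIC);P=JC[n]
    def pl(p,xy,h,col):
        uv=(proj(c,W(p,xy,h))-[x0,y0]+.5)*f-.5;cv2.polylines(o,[np.round(uv).astype(int)],True,col,1)
    for xy,h,v in JIG:pl(P,xy,h,(0,200,0));pl(P,xy,.015,(0,120,0))
    for jx,jy,ja in poses:
        q=[*W(P,[[jx/1000,jy/1000]],0)[0,:2],P[2]+ja];pl(q,SP[0][0],.035,(0,0,255));pl(q,SP[0][0],.015,(255,0,255))
    cv2.imwrite(name,o)
E
python3 -c "
from h import *
overlay('top',[(55,-22,0)],(250,140,310,200),'pics/ov_t.png')
overlay('scene',[(55,-22,0)],(265,165,325,215),'pics/ov_s.png',12)
"
```

View pics/ov_t.png

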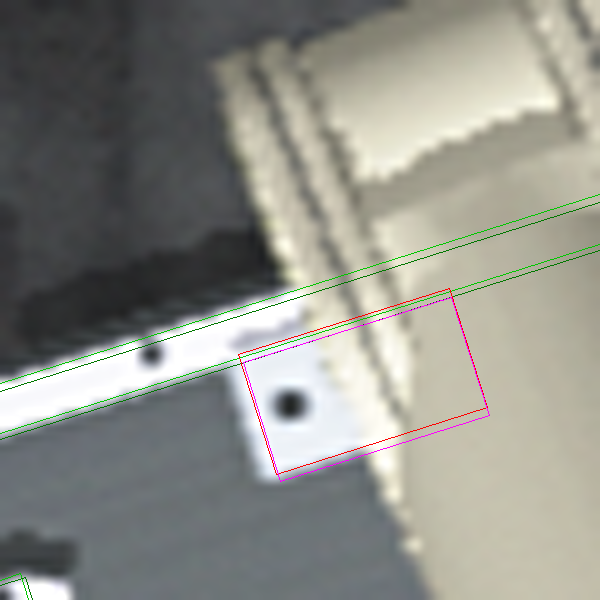

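View pics/ov_s.png

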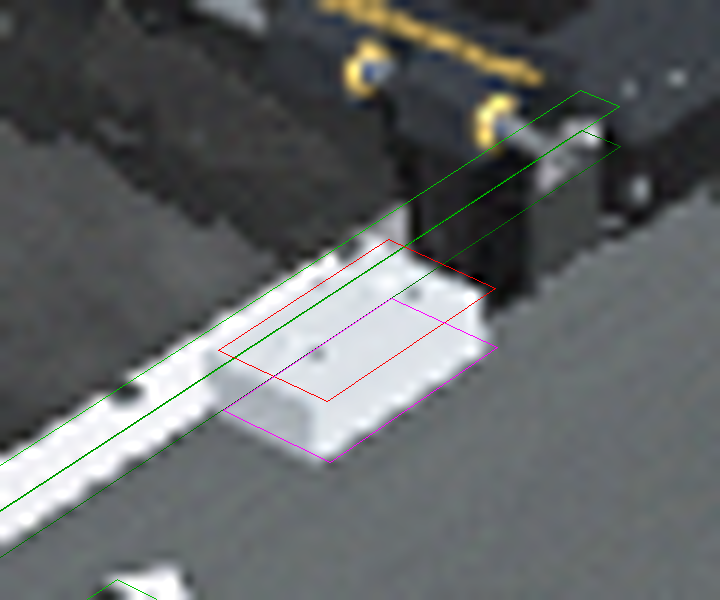

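Call:
{"op": "play_rows", "data": {"moves": [[[0.5, 0.01, 0], [0, 0, 0], 0.8], [[1.0, 0.02, 0], [0, 0, 0], 0.8], [[1.5, 0.03, 0], [0, 0, 0], 0.8], [[2.0, 0.04, 0], [0, 0, 0], 0.8], [[2.5, 0.05, 0], [0, 0, 0], 0.8], [[3.0, 0.06, 0], [0, 0, 0], 0.8], [[3.5, 0.07, 0], [0, 0, 0], 0.8], [[4.0, 0.08, 0], [0, 0, 0], 0.8]]}}

```text
time: 13.48
ee_pos: [0.6151, 0.0596, 0.0234]
eef_rot: [0.601, 0.799, -0.0, -0.0]
ft_force: [-0.2, -1.6, 0.9]
width: 0.0078
```

Call:
{"op": "play_rows", "data": {"moves": [[[0.5, 0.01, 0], [0, 0, 0], 0.8], [[1.0, 0.02, 0], [0, 0, 0], 0.8], [[1.5, 0.03, 0], [0, 0, 0], 0.8], [[2.0, 0.04, 0], [0, 0, 0], 0.8], [[2.5, 0.05, 0], [0, 0, 0], 0.8], [[3.0, 0.06, 0], [0, 0, 0], 0.8], [[3.4, 0.07, 0], [0, 0, 0], 0.8], [[3.7, 0.08, 0], [0, 0, 0], 0.8]]}}

```text
time: 14.48
ee_pos: [0.6058, 0.0952, 0.0235]
eef_rot: [0.601, 0.799, -0.0, 0.0]
ft_force: [0.1, -2.9, 0.0]
width: 0.008
```

```bash
python3 -c "
from h import *
s=st();y=w2j(s['ee_pos'])[1]+9.5+35+1;print(y)
overlay('top',[(55,y,0)],(215,150,290,200),'pics/ov_t2.png')
overlay('scene',[(55,y,0)],(240,175,315,230),'pics/ov_s2.png',10)
"
```

```text
t 14.47 pos [0.6058 0.0952 0.0235] jig [51.7 10.3 23.5] yaw 1.8509 q [ 6.015e-01  7.989e-01 -1.000e-04  1.000e-04] F [ 0.1 -2.9  0. ] w 0.008 j [ 0.25  0.57 -0.61  1.66  0.37  1.03 -0.21]
55.77476893693139
```

View pics/ov_t2.png

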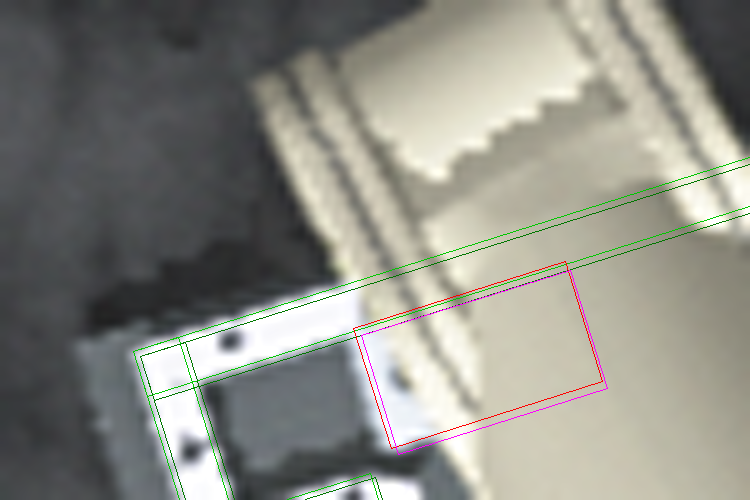

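View pics/ov_s2.png

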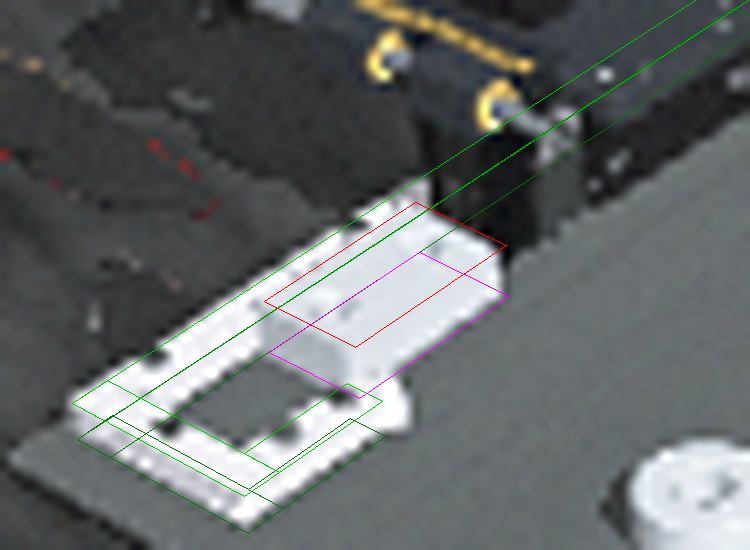

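Call:
{"op": "play_rows", "data": {"moves": [[[0.5, 0.01, 0], [0, 0, 0], 0.8], [[1.1, 0.02, 0], [0, 0, 0], 0.8], [[1.7, 0.03, 0], [0, 0, 0], 0.8], [[2.3, 0.04, 0], [0, 0, 0], 0.8], [[2.9, 0.05, 0], [0, 0, 0], 0.8], [[3.5, 0.06, 0], [0, 0, 0], 0.8], [[4.1, 0.07, 0], [0, 0, 0], 0.8], [[4.6, 0.08, 0], [0, 0, 0], 0.8]]}}

```text
time: 15.58
ee_pos: [0.5937, 0.1399, 0.0235]
eef_rot: [0.601, 0.799, -0.0, -0.0]
ft_force: [-0.6, -2.7, 0.0]
width: 0.0078
```

Call:
{"op": "play_rows", "data": {"moves": [[[0.2, 0, 0], [0, 0, 0], 0.8], [[0.4, 0, 0], [0, 0, 0], 0.8], [[0.5, 0, 0], [0, 0, 0], 0.8], [[0.6, 0, 0], [0, 0, 0], 0.8], [[0.6, 0, 0], [0, 0, 0], 0.8]]}}

```text
time: 16.2
ee_pos: [0.5923, 0.1451, 0.0235]
eef_rot: [0.602, 0.799, -0.0, 0.0]
ft_force: [-0.7, -0.9, -0.5]
width: 0.0082
```

Call:
{"op": "play_rows", "data": {"moves": [[[0.1, 0, 0], [0, 0, 0], 0.8], [[0.2, 0, 0], [0, 0, 0], 0.8], [[0.3, 0, 0], [0, 0, 0], 0.8], [[0.3, 0, 0], [0, 0, 0], 0.8]]}}

```text
time: 16.7
ee_pos: [0.5923, 0.1452, 0.0236]
eef_rot: [0.602, 0.798, -0.001, 0.001]
ft_force: [-0.0, -9.2, 1.1]
width: 0.008
```

```bash
python3 -c "
from h import *
s=st()
overlay('scene',[(55,110,0)],(240,175,315,230),'pics/ov_s3.png',10)
"
```

```text
t 16.7 pos [0.5923 0.1452 0.0236] jig [52.5 62.1 23.6] yaw 1.8487 q [ 0.6024  0.7982 -0.0011  0.0013] F [-0.  -9.2  1.1] w 0.008 j [ 0.17  0.57 -0.62  1.67  0.38  1.03 -0.3 ]
```

View pics/ov_s3.png

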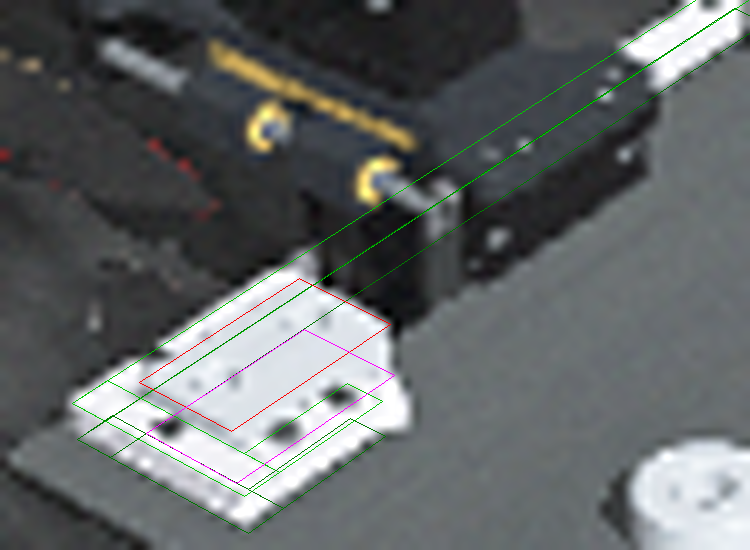

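Call:
{"op": "play_rows", "data": {"moves": [[[-0.3, 0, 0], [0, 0, 0], 0.8], [[-1.2, -0.1, 0], [0, 0, 0], 0.8], [[-3.5, -0.5, 0], [0, 0, 0], 0.8], [[-6, -2, -3], [0, 0, 0], 0.8], [[-10, -5, -6], [0, 0, 0], 0.8], [[-14, -9, -9], [0, 0, 0], 0.8], [[-18, -13, -12], [0, 0, 0], 0.8], [[-18, -13, -12], [0, 0, 0], 0.8]]}}

```text
time: 17.75
ee_pos: [0.5161, -0.0655, 0.1457]
eef_rot: [0.604, 0.797, -0.0, 0.002]
ft_force: [0.4, 0.8, -0.1]
width: 0.0082
```

```bash
python3 -c "
from h import *
s=st()
for n in('top','scene'):
  for y in(109,107):print(n,measure(n,55,y))
overlay('top',[(55,110,0)],(215,150,285,205),'pics/ov_t4.png')
overlay('scene',[(55,110,0)],(240,175,315,230),'pics/ov_s4.png',10)
"
```

```text
t 17.75 pos [ 0.5161 -0.0655  0.1457] jig [ -78.9 -119.3  145.7] yaw 1.8443 q [ 6.041e-01  7.969e-01 -1.000e-04  2.100e-03] F [ 0.4  0.8 -0.1] w 0.0082 j [ 0.63  0.22 -0.66  1.81  0.15  1.16  0.2 ]
top (array([ 0.05566655,  0.10996048, -0.01134891]), np.float64(0.8873548658636129))
top (array([0.05581123, 0.10995167, 0.006718  ]), np.float64(0.8881744044460153))
scene (array([ 0.05395502,  0.10811882, -0.16238999]), np.float64(0.8574195299142745))
scene (array([ 0.05165031,  0.10899615, -0.02230581]), np.float64(0.8548213847546113))
```

View pics/ov_t4.png

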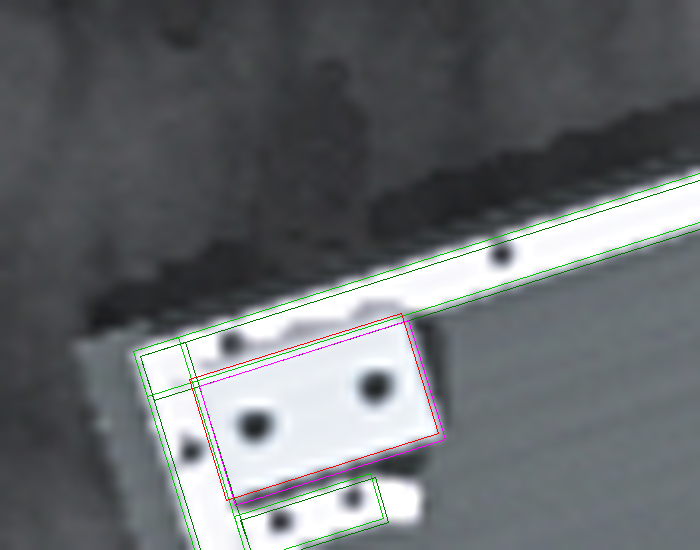

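View pics/ov_s4.png

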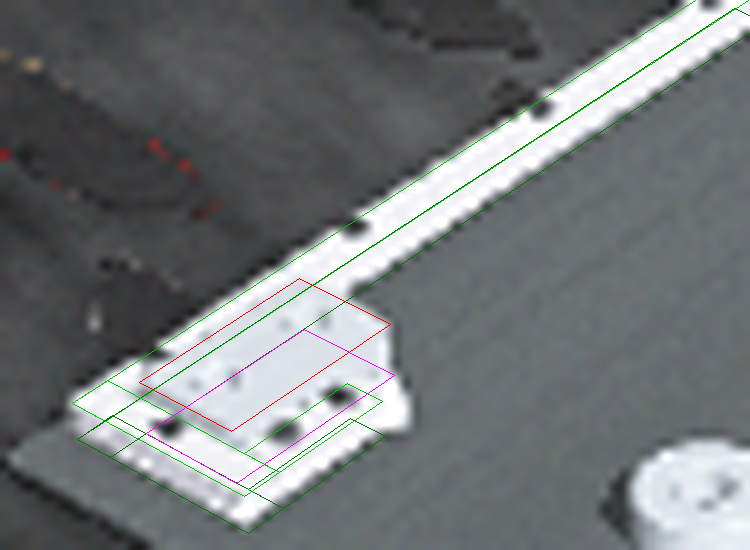

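```bash
python3 -c "
from h import *
c=camera('top');g=cv2.cvtColor(c['frame'],cv2.COLOR_RGB2GRAY).astype(np.float32);P=JC['top']
def edge(y0,y1,x,z,dirx,rng=6,n=25,axis='x'):
    pts=[]
    for y in np.linspace(y0,y1,n):
        ts=np.arange(-rng,rng+.01,.25)
        xy=[(x+t,y) if axis=='x' else (y,x+t) for t in ts]
        w=W(P,np.array(xy)/1000,z);uv=proj(c,w).astype(np.float32)
        v=cv2.remap(g,uv[:,0],uv[:,1],cv2.INTER_LINEAR).ravel()
        d=np.abs(np.diff(v));d[d<d.max()*.3]=0;t=(d*(ts[1:]+ts[:-1])/2).sum()/d.sum()
        pts.append((y,x+t))
    p=np.array(pts);k=np.polyfit(p[:,0],p[:,1],1);r=p[:,1]-np.polyval(k,p[:,0]);m=abs(r)<1;k=np.polyfit(p[m,0],p[m,1],1);print('slope',k[0].round(4),'at mid',np.polyval(k,(y0+y1)/2).round(2),'rms',r[m].std().round(2),m.sum());return k
print('rail face free');edge(-150,60,75,.029,1)
print('rail back');edge(-150,150,90,.029,1)
print('spacer near');edge(78,90,35,.035,1,n=10)
print('spacer near whole');edge(80,140,35,.035,1,rng=4)
print('spacer -y end');edge(38,72,75,.035,1,axis='y')
print('stop outer');edge(20,85,160,.029,1,axis='y')
# holes
for y in(92.5,127.5):
    w=W(P,[[.055,y/1000]],.035);uv=proj(c,w)[0]
    u,v=np.round(uv).astype(int);a=g[v-4:v+5,u-4:u+5];d=np.clip(190-a,0,None);yy,xx=np.mgrid[v-4:v+5,u-4:u+5]
    q=back(c,((d*xx).sum()/d.sum(),(d*yy).sum()/d.sum()),.035);dd=q[:2]-P[:2];cs,sn=np.cos(P[2]),np.sin(P[2]);print('hole',(cs*dd[0]+sn*dd[1])*1000,(-sn*dd[0]+cs*dd[1])*1000)
"
```

```text
rail face free
slope 0.0013 at mid 73.87 rms 0.2 23
rail back
slope 0.0004 at mid 90.65 rms 0.38 24
spacer near
slope -0.0368 at mid 33.9 rms 0.28 10
spacer near whole
slope 0.0016 at mid 34.02 rms 0.51 21
spacer -y end
slope -0.0107 at mid 73.7 rms 0.27 25
stop outer
slope -0.0051 at mid 160.56 rms 0.3 21
hole 55.101004196645626 89.66316710582097
hole 54.76914453483723 129.52566365939828
```

```bash
python3 -c "
from h import *
c=camera('top');o=cv2.imread('pics/top0.png')[:,:,::-1].astype(int)
for q,r in(('collar',(258,222,283,244)),('tin',(155,185,190,215)),('lid',(412,180,472,240))):
    x0,y0,x1,y1=r;print(q,abs(c['frame'][y0:y1,x0:x1].astype(int)-o[y0:y1,x0:x1]).mean())
st();print(close_job())
"
```

```text
collar 7.6036363636363635
tin 6.658412698412699
lid 8.289351851851851
t 18.15 pos [ 0.5164 -0.0596  0.1429] jig [ -77.1 -113.7  142.9] yaw 1.8529 q [ 6.007e-01  7.995e-01  1.000e-04 -6.000e-04] F [-0.1 -1.4 -0.2] w 0.0079 j [ 0.62  0.23 -0.66  1.81  0.15  1.16  0.19]
the job is handed in; nothing more can be done
None
```

The spacer is home in the corner pocket, flat and against the rail. I handed the job in at about 18 s with the arm raised and touching nothing.

I pushed the spacer sideways with two fingertips until it met the rail, about 80 mm to the right of mid-rail. I then pushed its end along the rail into the pocket until the tool stopped against the end stop.

**Against the rail:** after the arm retreated, the top camera put the spacer's near side 39.9 mm from the rail face. The block is 40 mm wide, so it sits flush.

**At the end stop:** the top camera put the spacer's centre at jig y of about 110 mm, which is the home position. A 3 mm further push moved the tool only about 0.1 mm and met about 9 N.

**During the slide:** checks at two points along the way showed the spacer against the rail.

**Disagreements:**
- The final angle readings varied within about ±0.011 rad and changed sign, so I treat them as noise around zero.
- The scene camera's final fit was unreliable because the white parts blend together. It gave an x offset of 1–3 mm and once an angle of -0.16 rad, so I did not use it.
- The tool position at the stop implied a spacer centre 1–3 mm short of home. That is within the camera-to-arm calibration error.

**Collar, tin and lid:** the image change around each was small and similar for all three (6.7 to 8.3 grey levels). The collar looked unchanged in the pictures, and I kept clear of the tin and the lid.

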